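# Prop leg down, splash shield held upright

## Robot

A 6-joint arm with a two-finger parallel gripper is mounted at the origin on the work surface. World frame = base frame: x ahead of the robot, y to its left, z up, the work surface at z = 0. Lengths are in mm, angles in rad, forces in N, time in s.
With the tool pointing down it reaches from about 275 to 1000 mm from the base axis. Payload 8.4 kg.
Tool frame: the origin (TCP) lies between the finger pads; the fingertips stand r.finger_overhang ahead of it and the grasp point (between the pads) is the TCP (r.finger_overhang is the distance from the TCP to the fingertips, in mm); z points along the fingers, y is the line along which they close (so a half turn about z gives the same grasp; the last joint's range is limited). The gripper opens to 85 mm and grips with 20 to 120 N. Pads are 22 mm wide; open, the fingers measure 114 mm over their backs; the gripper's body (76 mm by 85 mm) begins 54 mm behind the grasp point. The pads swing forward as they close: fully open they stand 13 mm farther back than shut.
Start: joints at [1.325, 0.353, 1.633, -0, 1.155, -0.002], TCP at [150.868, 606.52, 250.281] pointing down, gripper open.
Joint ranges: [-2.63, 2.63], [-0.92, 2.1], [0.06, 2.66], [-1.3, 4.44], [0, 2.69], [-3.02, 3.02]. Speed limits (rad/s): [2.22, 2.22, 2.79, 3.14, 3.14, 3.14].

## Interface

Orientations are given as [roll, pitch, yaw] about the fixed x, y, z axes, in that order (R = Rz(yaw) Ry(pitch) Rx(roll)).
In Python, from rig import r, cams, sign_off gives the robot as it stands.
- The arm moves only by the shell command python3 -m crank 'ROWS' [FORCE]. ROWS is JSON, a list of rows, each a list of 7 numbers: the shift along the tool's x, y, z in m, then the turn, a rotation vector about the tool's x, y, z in rad, then the closure, from 0 (fully open) to 1 (shut). In form: [[dx, dy, dz, ax, ay, az, gripper], ...]. A call has 1 to 5 rows; each row is the pose to reach, as a shift and turn from the pose commanded when the call began, along the tool's axes at that moment; what a row does not reach only later rows make up. A row lasts 1/10 s, in which the tool goes at most 50 mm and 8.59 degrees, less where a joint would pass 70% of its speed; a pose out of reach is approached as far as the arm can. A call with a gripper value outside its range is refused whole. The fingers move at their own pace and stop on an object; FORCE is the grip in N (left out, the last holds). Time passes only in rows, so rows that repeat a pose let the fingers close. It gives the time, the measured TCP pose, the force, the opening and the grip force at its end, in the units of the state.
- r.sense(): the state, without advancing time (a new reading comes with each control period).
- cams.grab_frame(name): name is "side" or "top"; returns a dict with "image" (384x512x3 uint8, red, green, blue), "fx", "fy", "cx", "cy" (pixels), "D" ([k1, k2, p1, p2, k3] as OpenCV has them; the pictures are not rectified), "position" and "orientation" of the camera in the world. Camera axes: x right, y down, z forward; pixel columns grow to the right and rows downward; lengths in mm; the calibration is good to about 2 mm. A picture is of the moment at which its call begins. There is no depth.
- sign_off(): hands the job in; it is judged then, once.
The state is a dict: "clock": time; "qpos": joint angles; "qvel": joint speeds; "joint_efforts": joint torques, N m; "eef_pos": TCP position; "tcp_rot": TCP orientation; "contact_force": force on the tool from outside, world axes, zero at the start; "wrist_torque": the same for the moment, N m; "opening": opening from 0.0 (shut) to 1.0 (fully open); "grasp_force": force on a finger pad.
Only numpy, scipy, OpenCV 4.12 (cv2) and the standard library are available. Lean on these libraries where they do the work, as an engineer would, in place of code of your own. Each camera call takes 0.05 s, during which the arm holds its last target. There are 200 camera calls.

## Task

The clear splash shield leans on the water bath with its prop leg folded up. Flip the leg out and down over its sprung centre until it is fully down, then grip the shield by its top rail, bring it upright off the bath without lifting it or shifting its foot rail, and hold it bolt upright so that I can clamp it to the bench. Finish still holding it there - left alone it would tip onto its leg - and do not disturb the other things on the bench.

Things in the scene. Friction and masses are not known exactly. Their poses are not given: they have to be found in the camera images.
- bath: Sizes in mm. Stainless water bath, fixed to the bench, 300 long (its x) x 200 wide (its y), box top 150 high, flat lid to 160, lid knob in the middle to 184. Origin under its centre. The shield leans against the long upper edge of its +y side (100 from the origin).
- shield_rail (a point): Centre of the top rail (round tube, 16 thick) of the splash shield: a loose steel-tube frame with a clear 4 mm panel, 276 long x 278 high, about 0.9 kg. Site axes are the shield's: x along the rail, z up the panel, +y out of the panel on the leg side. It starts leaning towards -y, about 0.27 rad from upright, with the rail's axis about 110 above the bath's box top and 25 inside its edge in plan.
- shield_base (a point): Centre of the bottom rail's axis, 261 below the top rail's axis along the panel; same axes as shield_rail. The shield stands on two rubber sleeves of 9 radius on this rail, so the point is 9 above the bench. They grip the bench (friction about 1); the shield rolls about this line and can tip either way.
- leg (a joint): Angle of the prop leg (kickstand), rad: 0 = folded up along the panel (start), 2.6 = fully down against its stop. A tension spring pulls it back to 0 below about 0.7 and on to 2.6 above that (dead centre, shield leaning); once swung beyond 1.3 and let go it snaps down by itself. About 0.6 N at the foot swings it. It turns freely even with the shield leaning.
- leg_foot (a point): Centre of the rubber foot on the leg's end: round, 16 thick, 28 long along the leg (the rest of the leg is a 10 mm rod), 105 from the leg's pivot. Folded up, it stands at the middle of the shield's length, 47 below and 34 in front (+y) of the top rail's axis, with 24 free behind it to the panel. It swings in the shield's y-z plane: up, out to +y, down.
- leg_pivot (a point): The leg's hinge axis (parallel to the shield's x): 34 in front (+y) of the panel's middle plane and 110 above the bottom rail's axis. With the leg fully down and the shield upright, the foot's end hangs about 12 above the bench; let go, the shield tips 0.13 rad to +y until the foot stands on the bench.
- tube_rack: Steel wire test-tube rack with capped tubes, 204 x 74 x 150 high (bystander; sizes in mm). Origin at the centre of its underside.
- beaker: Glass beaker, 72 across, 95 high, near the shield on its leg side (bystander; sizes in mm). Origin at the centre of its underside.
- dishes: Stack of four Petri dishes, 94 across, 58 high, near the shield on its leg side (bystander; sizes in mm). Origin at the centre of its underside.
- tip_box: Blue pipette-tip box, 122 x 84 x 74 high (bystander; sizes in mm). Origin at the centre of its underside.
- wash_bottle: White wash bottle, 68 across, about 200 high with its spout (bystander; sizes in mm). Origin at the centre of its underside.
- pipette: Micropipette lying on its side, 180 long, 40 high (bystander; sizes in mm). Origin at the centre of its underside.
- media_bottle: Short bottle of culture medium, 70 across, 140 high (bystander; sizes in mm). Origin at the centre of its underside.

How it is judged:
By the outcome, as a careful person would: the job done as asked, in the order asked, and still so for the second after the job is handed in, while the arm keeps its last pose, push and grip.
It also fails if it takes over 61 s, if anything falls off the work surface, if the arm or the gripper's body presses on something with over 40 N, if the wrist force passes 120 N, or if a joint passes its speed limit or range.

## Working session

There is one attempt and no reset: what is moved stays moved. The work goes in short steps, Python scripts to look and compute and a shell command to move; the robot and the scene stay as the last step left them, time stands still between calls to the robot, and variables do not carry over. Pictures are saved under pics/ and viewed, at most 10 in all, crops included, and the job is handed in when it is done.

```bash
ls; mkdir -p pics; python3 - <<'E'
from rig import r,cams
import cv2,numpy as np
s=r.sense();print({k:np.round(v,3).tolist() for k,v in s.items()},r.finger_overhang)
for n in("side","top"):
    f=cams.grab_frame(n);print(n,[np.round(f[k],4).tolist() for k in("fx","fy","cx","cy","D","position","orientation")])
    cv2.imwrite(f"pics/{n}0.png",cv2.resize(f["image"][...,::-1],None,fx=1.5,fy=1.5,interpolation=cv2.INTER_CUBIC)); np.save(f"pics/{n}0.npy",f["image"])
E
```

```text
pics
{'clock': 0.0, 'qpos': [1.325, 0.354, 1.634, 0.0, 1.155, -0.002], 'qvel': [-0.001, 0.001, 0.001, -0.001, 0.0, -0.001], 'joint_efforts': [-0.001, -60.528, -34.204, 0.0, 0.01, 0.0], 'eef_pos': [150.763, 606.059, 249.551], 'tcp_rot': [-3.14, -0.0, 2.898], 'contact_force': [0.486, -1.217, 0.286], 'wrist_torque': [0.046, -0.03, 0.006], 'grasp_force': 0.0, 'opening': 1.0} 19.0
side [360.9523, 360.9523, 252.7605, 195.1172, [0.0097, 0.0, 0.0, 0.0, 0.0], [-160.842, -456.9924, 964.4541], [-2.3245, 0.0204, -0.933]]
top [393.7656, 393.7656, 256.6828, 195.0652, [-0.0132, 0.0, 0.0, 0.0, 0.0], [333.8731, 104.9168, 1229.5412], [-2.9865, -0.0305, -1.5891]]
```

View pics/side0.png

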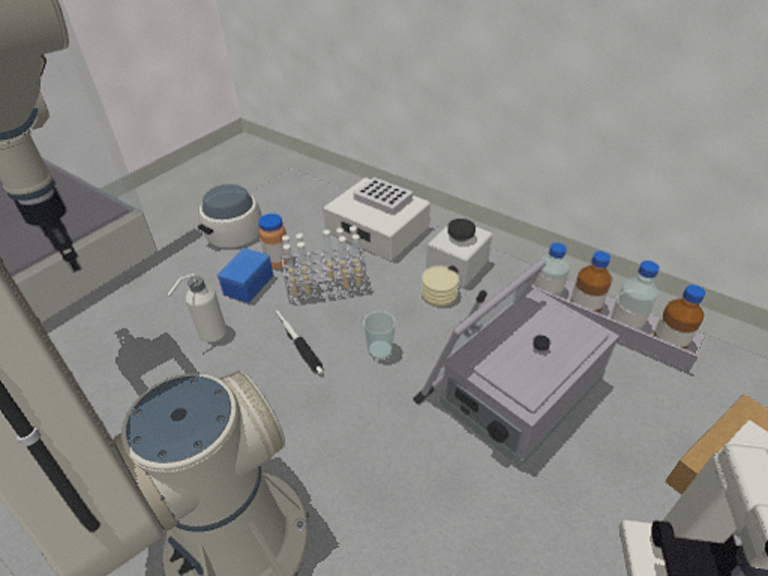

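View pics/top0.png

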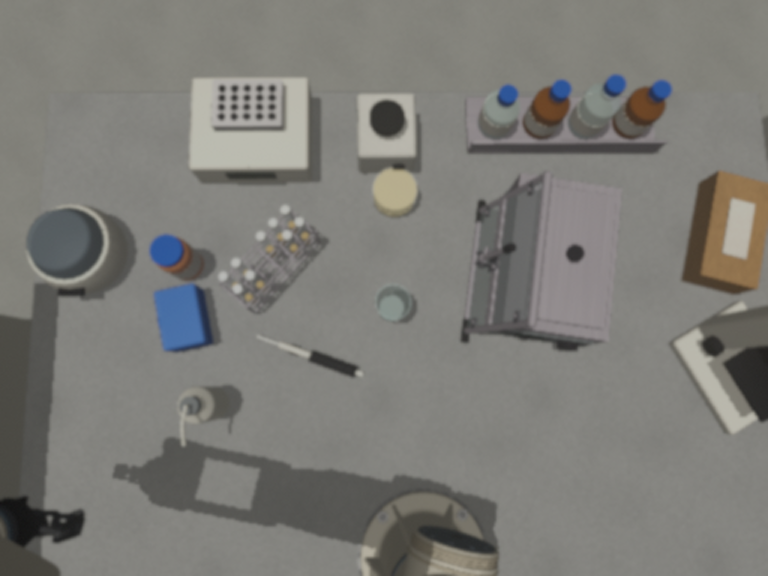

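The top view has world +x up and +y left. The bath sits around (575,253), with the shield on its left leaning right and sleeves near (482,210) and (467,330). The leg foot is dark, near (509,248). The beaker is at (393,303) and the dishes at (395,190). I'll zoom in on the shield.

```bash
cat > h.py <<'E'
import numpy as np,cv2
from scipy.spatial.transform import Rotation as R
from rig import r,cams
def ray(f,uv):
    K=np.array([[f["fx"],0,f["cx"]],[0,f["fy"],f["cy"]],[0,0,1]])
    p=cv2.undistortPoints(np.array([[uv]],float),K,np.array(f["D"],float))[0,0]
    d=R.from_euler("xyz",f["orientation"]).as_matrix()@[p[0],p[1],1]
    return np.array(f["position"],float),d
def atz(f,uv,z):
    o,d=ray(f,uv);return o+d*(z-o[2])/d[2]
def proj(f,P):
    Rm=R.from_euler("xyz",f["orientation"]).as_matrix()
    K=np.array([[f["fx"],0,f["cx"]],[0,f["fy"],f["cy"]],[0,0,1]])
    rv=cv2.Rodrigues(Rm.T)[0];t=-Rm.T@np.array(f["position"])
    return cv2.projectPoints(np.atleast_2d(P).astype(float),rv,t,K,np.array(f["D"],float))[0][:,0]
def tri(f1,u1,f2,u2):
    o1,d1=ray(f1,u1);o2,d2=ray(f2,u2)
    s=np.linalg.lstsq(np.c_[d1,-d2],o2-o1,rcond=None)[0]
    a,b=o1+d1*s[0],o2+d2*s[1];return (a+b)/2,np.linalg.norm(a-b)
E
python3 - <<'E'
from h import *
s=np.load("pics/side0.npy");t=np.load("pics/top0.npy")
a=cv2.resize(s[165:285,260:360][...,::-1],None,fx=4,fy=5,interpolation=cv2.INTER_CUBIC)
b=cv2.resize(t[110:235,300:400][...,::-1],None,fx=4,fy=4.8,interpolation=cv2.INTER_CUBIC)
cv2.imwrite("pics/z0.png",np.hstack([a,b]))
f=cams.grab_frame("top")
K=lambda u,v,z:print((u,v,z),np.round(atz(f,(u/1.5,v/1.5),z),1))
K(575,253,180)
for p in[(547,177),(620,187),(609,340),(533,329)]:K(*p,158)
K(482,210,9);K(467,331,9);K(393,303,50);K(395,190,58)
E
```

```text
(575, 253, 180) [ 566.5 -281.1  180. ]
(547, 177, 158) [ 720.7 -245.2  158. ]
(620, 187, 158) [ 699.9 -385.7  158. ]
(609, 340, 158) [ 407.1 -341.3  158. ]
(533, 329, 158) [ 429.6 -201.3  158. ]
(482, 210, 9) [ 701.2 -147.9    9. ]
(467, 331, 9) [ 440.9 -105.     9. ]
(393, 303, 50) [496.3  49.8  50. ]
(395, 190, 58) [730.8  41.3  58. ]
```

View pics/z0.png

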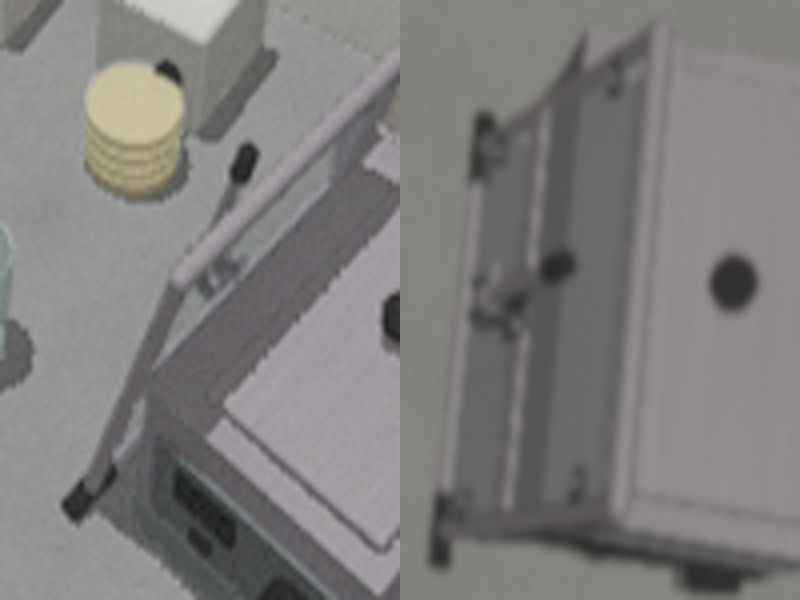

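Zoomed in, the foot is at side (321.2,197.6) and top (339.2,165.4). The top rail runs from top (365,116) to (355,216), and the bottom rail between sleeves (320.7,140) and (310,221). I'll compute the shield frame from these.

```bash
python3 - <<'E'
from h import *
t=cams.grab_frame("top");s=cams.grab_frame("side")
P=lambda n,v:print(n,np.round(v,1))
P("foot",np.r_[tri(s,(321.2,197.6),t,(339.2,165.4))])if 0 else print("foot",tri(s,(321.2,197.6),t,(339.2,165.4)))
P("foot z224",atz(t,(339.2,165.4),224))
a,b=atz(t,(364.7,117),260.5),atz(t,(355,216),260.5);P("rail ends",[a,b,(a+b)/2]);print(np.arctan2(*(a-b)[1::-1]))
a,b=atz(t,(320.7,140.2),9),atz(t,(310,221.5),9);P("base ends",[a,b,(a+b)/2]);print(np.arctan2(*(a-b)[1::-1]))
P("rail near end side",atz(s,(304.5,220.5),260.5));P("sleeve near side",atz(s,(280,264),9))
# model: from rail/edge of the bath
kn=atz(t,(575/1.5,253/1.5),184)
for yaw in(-.15,-.165):
    x=np.array([np.cos(yaw),np.sin(yaw),0]);y=np.array([-x[1],x[0],0])
    P("bath-> rail",kn*[1,1,0]+75*y+[0,0,260.5])
    base=np.array([566,-127,9.]) ; c,si=np.cos(.27),np.sin(.27);zz=c*np.array([0,0,1])-si*y;yy=c*y+si*np.array([0,0,1])
    for n,q in dict(foot=base+214*zz+34*yy,rail=base+261*zz,ra=base+261*zz+138*x,rb=base+261*zz-138*x,sa=base+138*x,sb=base-138*x).items():print(n,q.round(1),proj(t,q).round(1),proj(s,q).round(1))
E
```

```text
foot (array([ 566.81576909, -147.72789407,  228.42519732]), np.float64(2.962283283007693))
foot z224 [ 566.8 -147.7  224. ]
rail ends [[ 686.4 -212.   260.5]
 [ 428.8 -171.6  260.5]
 [ 557.6 -191.8  260.5]]
-0.15533499893659541
base ends [[ 700.5 -145.8    9. ]
 [ 438.4 -100.7    9. ]
 [ 569.5 -123.2    9. ]]
-0.17025316455644504
rail near end side [ 433.6 -168.6  260.5]
sleeve near side [436.7 -98.7   9. ]
bath-> rail [ 576.8 -205.4  260.5]
foot [ 562.4 -151.   224.3] [[340.6 167. ]] [[320.8 200.1]]
rail [ 555.6 -195.8  260.5] [[361.6 166.2]] [[335.2 198.6]]
ra [ 692.  -216.5  260.5] [[366.3 114.9]] [[362.6 175.6]]
rb [ 419.1 -175.2  260.5] [[356.6 219.8]] [[303.8 224.9]]
sa [ 702.5 -147.6    9. ] [[321.2 139.6]] [[332.5 220.8]]
sb [ 429.5 -106.4    9. ] [[311.9 224.3]] [[280.8 266.7]]
bath-> rail [ 577.9 -205.6  260.5]
foot [ 562.  -151.   224.3] [[340.6 167.1]] [[320.7 200.1]]
rail [ 554.6 -195.7  260.5] [[361.6 166.6]] [[335.  198.7]]
ra [ 690.7 -218.3  260.5] [[367.  115.4]] [[363.  176.1]]
rb [ 418.4 -173.   260.5] [[355.8 220.1]] [[303.  224.7]]
sa [ 702.1 -149.7    9. ] [[321.9 139.7]] [[333.  221.1]]
sb [ 429.9 -104.3    9. ] [[311.3 224.2]] [[280.3 266.3]]
```

```bash
cat >> h.py <<'E'
yaw=-.16
xs=np.array([np.cos(yaw),np.sin(yaw),0]);ys=np.array([-xs[1],xs[0],0]);Z=np.array([0,0,1.])
base=np.array([569,-123.5,9])
def frame(l):  # shield axes (y,z) at lean l
    return np.cos(l)*ys+np.sin(l)*Z, np.cos(l)*Z-np.sin(l)*ys
def toolR(l):  # tool pointing down along -z of the lean-l frame, tool y = +y
    y,z=frame(l);return np.c_[-xs,y,-z]
def delta(p,Rt):
    s=r.sense();R0=R.from_euler("xyz",s["tcp_rot"])
    d=R0.inv().apply(np.array(p)-s["eef_pos"])/1000
    w=(R0.inv()*R.from_matrix(Rt)).as_rotvec()
    print("delta",np.round(d,4).tolist(),np.round(w,3).tolist(),"tgt",np.round(p,1))
def leg_tcp(th,l=.27,k=15,e=13.25,o=20,off=.15,rot=1.0):
    """TCP with back finger hooked behind the foot, leg angle th, tool turned rot*th"""
    y,z=frame(l);piv=base+110*z+34*y
    yl,zl=frame(l-th);F=piv+105*zl   # leg direction is zl; outward is yl
    ty,tz=frame(l-off-rot*th)
    return F-e*yl+o*ty+k*tz, toolR(l-off-rot*th)
E
python3 - <<'E'
from h import *
p,Rt=leg_tcp(0);y,z=frame(.12)
delta(p+90*z,Rt)
E
```

```text
delta [-0.5845, -0.6373, -0.078] [-0.121, 0.005, -0.084] tgt [ 564.2 -153.2  328.4]
```

```bash
python3 -m crank '[[0,0,-0.05,0,0,0,0],[-0.02,-0.02,-0.09,0,0,0,0.2],[-0.05,-0.055,-0.1,0,0,0,0.4],[-0.08,-0.09,-0.1,0,0,0,0.53],[-0.11,-0.12,-0.1,0,0,0,0.53]]' && python3 -m crank '[[-0.032,-0.035,0,0,0,0,0.53],[-0.064,-0.07,0,0,0,0,0.53],[-0.096,-0.105,0,0,0,0,0.53],[-0.128,-0.14,0,0,0,0,0.53],[-0.16,-0.175,0,0,0,0,0.53]]' && python3 -m crank '[[-0.032,-0.035,0,0,0,0,0.53],[-0.064,-0.07,0,0,0,0,0.53],[-0.096,-0.105,0,0,0,0,0.53],[-0.128,-0.14,0,0,0,0,0.53],[-0.16,-0.175,0,0,0,0,0.53]]'
python3 - <<'E'
from h import *
p,Rt=leg_tcp(0);y,z=frame(.12)
delta(p+90*z,Rt)
E
```

```text
clock: 0.75
eef_pos: [229.0, 461.9, 350.8]
tcp_rot: [3.141, 0.0, 2.898]
contact_force: [-0.1, 0.4, -0.7]
opening: 0.471
grasp_force: 0.0
clock: 1.25
eef_pos: [342.1, 253.3, 350.5]
tcp_rot: [3.141, 0.0, 2.898]
contact_force: [1.6, 0.1, -0.3]
opening: 0.47
grasp_force: 0.0
clock: 1.75
eef_pos: [455.2, 44.7, 350.5]
tcp_rot: [3.141, 0.001, 2.898]
contact_force: [0.7, 0.8, 0.3]
opening: 0.468
grasp_force: 0.0
delta [-0.1535, -0.1657, 0.0222] [-0.12, 0.006, -0.084] tgt [ 564.2 -153.2  328.4]
```

```bash
python3 -m crank '[[-0.035,-0.035,0,0,0,0,0.53],[-0.07,-0.075,0.005,-0.03,0,-0.02,0.53],[-0.105,-0.11,0.01,-0.06,0,-0.04,0.53],[-0.14,-0.15,0.015,-0.1,0.005,-0.06,0.53],[-0.1535,-0.1657,0.022,-0.12,0.006,-0.084,0.53]]' && python3 -m crank '[[0,0,0,0,0,0,0.53],[0,0,0,0,0,0,0.53]]'
python3 - <<'E'
from h import *
p,Rt=leg_tcp(0);y,z=frame(.12)
delta(p+90*z,Rt);delta(p,Rt)
s=cams.grab_frame("side")["image"];t=cams.grab_frame("top")["image"]
a=cv2.resize(s[120:270,255:355][...,::-1],None,fx=4,fy=4,interpolation=cv2.INTER_CUBIC)
b=cv2.resize(t[85:235,300:400][...,::-1],None,fx=4,fy=4,interpolation=cv2.INTER_CUBIC)
cv2.imwrite("pics/z1.png",np.hstack([a,b]))
E
```

```text
clock: 2.25
eef_pos: [565.0, -155.0, 328.1]
tcp_rot: [3.021, 0.001, 2.981]
contact_force: [0.7, 0.2, -0.1]
opening: 0.472
grasp_force: 0.0
clock: 2.45
eef_pos: [563.3, -151.6, 327.6]
tcp_rot: [3.021, -0.003, 2.98]
contact_force: [-0.3, -0.4, -0.8]
opening: 0.47
grasp_force: 0.0
delta [-0.0012, -0.0013, -0.0009] [0.0, -0.002, -0.002] tgt [ 564.2 -153.2  328.4]
delta [-0.0014, -0.0014, 0.0891] [0.0, -0.002, -0.002] tgt [ 565.9 -142.5  239. ]
```

View pics/z1.png

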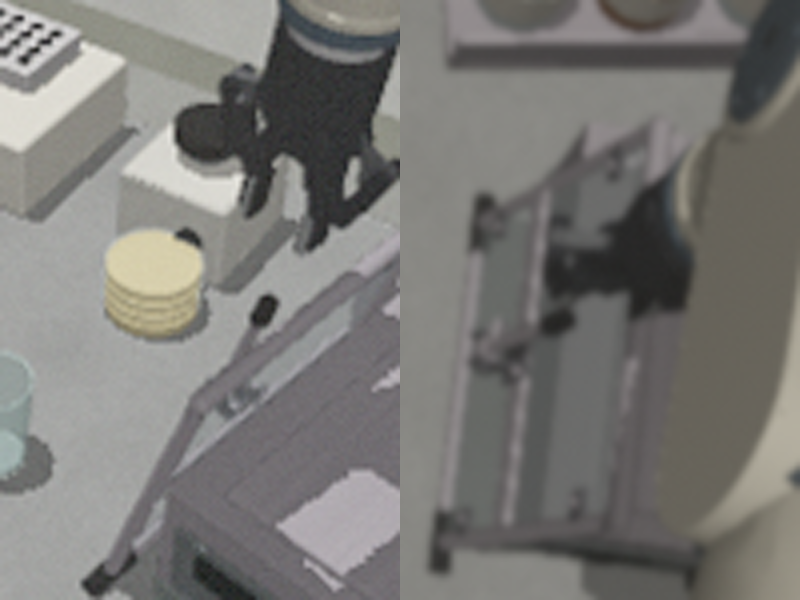

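The side view shows the back fingertip near px (333,181), in line to drop behind the foot at (321,197). I'll descend in stages and watch the force.

```bash
python3 -m crank '[[-0.001,-0.001,0.01,0,-0.002,-0.002,0.53],[-0.001,-0.001,0.025,0,-0.002,-0.002,0.53],[-0.001,-0.001,0.035,0,-0.002,-0.002,0.53],[-0.001,-0.001,0.035,0,-0.002,-0.002,0.53],[-0.001,-0.001,0.035,0,-0.002,-0.002,0.53]]'
python3 - <<'E'
from h import *
p,Rt=leg_tcp(0);delta(p,Rt)
st=r.sense();M=R.from_euler("xyz",st["tcp_rot"]).as_matrix();T=np.array(st["eef_pos"])
fs=cams.grab_frame("side");s=fs["image"]
for n,v in dict(bi=(0,-20,15),bo=(0,-34,15),fi=(0,20,15),fo=(0,34,15)).items():print(n,proj(fs,T+M@v).round(1))
y,z=frame(.27);F=base+215*z+34*y
print("foot",proj(fs,[F+14*z,F-14*z]).round(1))
cv2.imwrite("pics/z2.png",cv2.resize(s[140:240,270:370][...,::-1],None,fx=6,fy=6,interpolation=cv2.INTER_CUBIC))
E
```

```text
clock: 3.05
eef_pos: [565.0, -147.9, 293.0]
tcp_rot: [3.021, 0.0, 2.984]
contact_force: [-0.1, -0.2, 0.8]
opening: 0.471
grasp_force: 0.0
delta [-0.0001, -0.0011, 0.0542] [0.0, 0.0, 0.003] tgt [ 565.9 -142.5  239. ]
bi [[327.4 189.1]]
bo [[331.3 191.9]]
fi [[316.4 181.4]]
fo [[312.6 178.7]]
foot [[321.8 196.1]
 [318.8 201.5]]
```

View pics/z2.png

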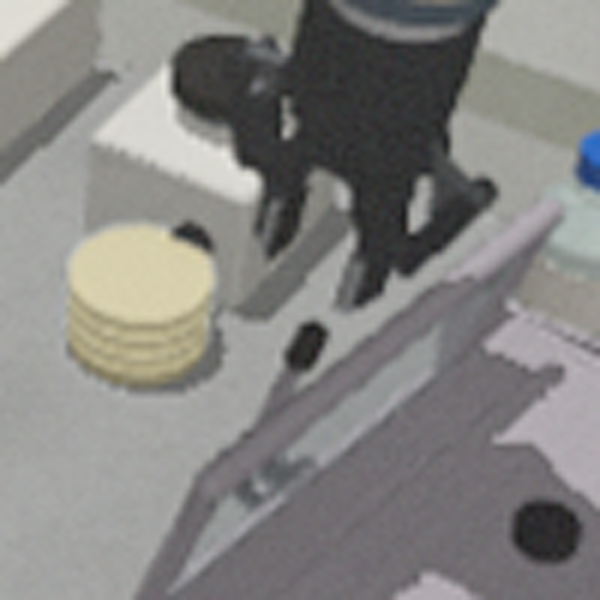

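The back tip is at px (330,190), as predicted, and the foot is at (321,197.5), about 1 px from the model. I'll descend now.

```bash
python3 -m crank '[[0,-0.001,0.01,0,0,0.003,0.53],[0,-0.001,0.02,0,0,0.003,0.53],[0,-0.001,0.03,0,0,0.003,0.53],[0,-0.001,0.03,0,0,0.003,0.53]]'; python3 -m crank '[[0,0,0.006,0,0,0,0.53],[0,0,0.012,0,0,0,0.53],[0,0,0.018,0,0,0,0.53],[0,0,0.018,0,0,0,0.53]]'
python3 - <<'E'
from h import *
p,Rt=leg_tcp(0);delta(p,Rt)
E
```

```text
clock: 3.5
eef_pos: [564.6, -145.2, 261.4]
tcp_rot: [3.021, -0.002, 2.981]
contact_force: [-0.0, 0.3, 0.5]
opening: 0.471
grasp_force: 0.0
clock: 3.9
eef_pos: [566.3, -144.7, 248.6]
tcp_rot: [3.024, 0.003, 2.981]
contact_force: [-10.6, -1.6, 25.7]
opening: 0.471
grasp_force: 10.8
delta [0.0007, 0.0009, 0.0098] [-0.002, 0.003, -0.0] tgt [ 565.9 -142.5  239. ]
```

Contact at 25 N. I'll back off slightly and look.

```bash
python3 -m crank '[[0,0,-0.006,0,0,0,0.53],[0,0,-0.008,0,0,0,0.53],[0,0,-0.008,0,0,0,0.53]]'
python3 - <<'E'
from h import *
s=cams.grab_frame("side")["image"];t=cams.grab_frame("top")["image"]
a=cv2.resize(s[160:240,280:346][...,::-1],None,fx=6,fy=6,interpolation=cv2.INTER_CUBIC)
b=cv2.resize(t[130:210,310:376][...,::-1],None,fx=6,fy=6,interpolation=cv2.INTER_CUBIC)
cv2.imwrite("pics/z3.png",cv2.convertScaleAbs(np.hstack([a,b]),alpha=1.5,beta=10))
E
```

```text
clock: 4.2
eef_pos: [565.9, -144.5, 253.6]
tcp_rot: [3.021, 0.001, 2.981]
contact_force: [-0.6, -0.4, -0.4]
opening: 0.468
grasp_force: 0.0
```

View pics/z3.png

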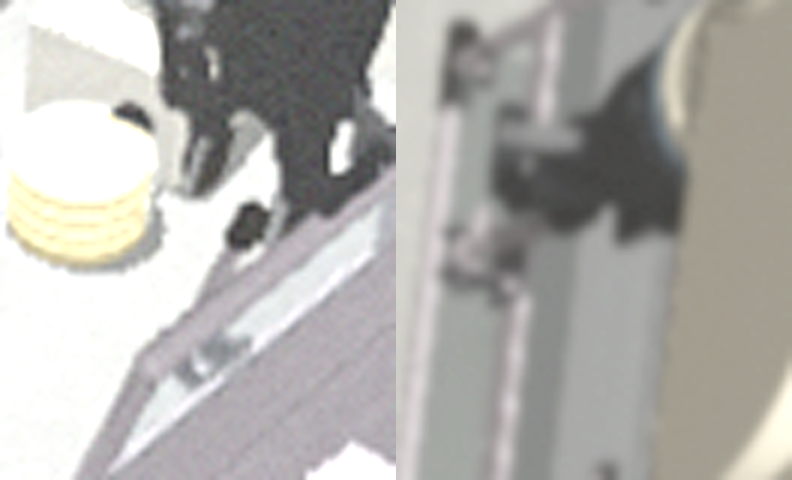

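The back finger's pad sits just behind the foot (pad about (278,215), foot (247,225) in the crop). The finger's knuckle seems to meet the rail near (330,205). I'll tilt the tool further outward so the knuckle clears.

```bash
python3 - <<'E'
from h import *
p,Rt=leg_tcp(0,off=.35,k=19,e=16);y,z=frame(.27-.35)
delta(p+22*z,Rt);delta(p,Rt)
E
```

```text
delta [-0.0, 0.0052, -0.0066] [0.2, 0.0, -0.001] tgt [ 566.3 -140.1  260.3]
delta [0.0, 0.0008, 0.0149] [0.2, 0.0, -0.001] tgt [ 566.  -141.8  238.4]
```

```bash
python3 -m crank '[[0,0.002,-0.004,0.05,0,0,0.53],[0,0.005,-0.007,0.12,0,0,0.53],[0,0.005,-0.007,0.2,0,0,0.53],[0,0.005,-0.007,0.2,0,0,0.53],[0,0.005,-0.007,0.2,0,0,0.53]]'; python3 - <<'E'
from h import *
p,Rt=leg_tcp(0,off=.35,k=19,e=16)
delta(p,Rt)
E
python3 -m crank '[[0,0,0.005,0,0,0,0.53],[0,0,0.01,0,0,0,0.53],[0,0,0.012,0,0,0,0.53],[0,0,0.012,0,0,0,0.53]]'
```

```text
clock: 4.8
eef_pos: [566.3, -139.7, 260.6]
tcp_rot: [-3.064, -0.0, 2.982]
contact_force: [0.1, 0.5, -0.0]
opening: 0.468
grasp_force: 0.0
delta [-0.0, -0.0004, 0.0223] [0.002, -0.0, 0.001] tgt [ 566.  -141.8  238.4]
clock: 5.2
eef_pos: [565.9, -141.7, 248.4]
tcp_rot: [-3.062, -0.0, 2.98]
contact_force: [-0.6, -0.0, 0.4]
opening: 0.469
grasp_force: 0.0
```

```bash
python3 -m crank '[[0,0,0.003,0,0,0,0.53],[0,0,0.006,0,0,0,0.53],[0,0,0.006,0,0,0,0.53]]';python3 - <<'E'
from h import *
p,Rt=leg_tcp(0,off=.35,k=19,e=16)
delta(p,Rt)
for th in(.15,.3,.5,.7,.9,1.1,1.3,1.45):
    p,Rt=leg_tcp(th,off=.35,k=17,e=8,rot=.85);print(th,end=" ");delta(p,Rt)
E
```

```text
clock: 5.5
eef_pos: [566.0, -141.8, 242.7]
tcp_rot: [-3.062, 0.0, 2.981]
contact_force: [0.8, -0.3, 0.6]
opening: 0.467
grasp_force: 0.0
delta [-0.0001, 0.0004, 0.0044] [0.0, 0.0, -0.001] tgt [ 566.  -141.8  238.4]
0.15 delta [-0.0, 0.0247, 0.0009] [0.128, 0.0, -0.001] tgt [ 570.  -117.6  239.9]
0.3 delta [-0.0, 0.0418, 0.0006] [0.255, 0.0, -0.001] tgt [ 572.7 -100.7  238.8]
0.5 delta [-0.0, 0.0644, 0.0043] [0.425, 0.0, -0.001] tgt [576.2 -78.8 233.3]
0.7 delta [0.0, 0.086, 0.0123] [0.595, -0.0, -0.001] tgt [579.5 -58.2 223.6]
0.9 delta [0.0, 0.1057, 0.0244] [0.765, -0.0, -0.001] tgt [582.5 -39.8 210. ]
1.1 delta [0.0001, 0.1227, 0.0402] [0.935, -0.0, -0.001] tgt [585.  -24.3 192.8]
1.3 delta [0.0001, 0.1363, 0.0592] [1.105, -0.0, -0.001] tgt [586.9 -12.3 172.9]
1.45 delta [0.0001, 0.144, 0.075] [1.233, -0.0, -0.001] tgt [588.   -6.  156.5]
```

```bash
python3 -m crank '[[0,0.008,0.001,0.03,0,0,0.53],[0,0.016,0.001,0.08,0,0,0.53],[0,0.0247,0.001,0.128,0,0,0.53],[0,0.033,0.001,0.19,0,0,0.53],[0,0.0418,0.001,0.255,0,0,0.53]]'; python3 - <<'E'
from h import *
s=cams.grab_frame("side")["image"];t=cams.grab_frame("top")["image"]
a=cv2.resize(s[150:250,270:346][...,::-1],None,fx=5,fy=5,interpolation=cv2.INTER_CUBIC)
b=cv2.resize(t[120:220,300:376][...,::-1],None,fx=5,fy=5,interpolation=cv2.INTER_CUBIC)
cv2.imwrite("pics/z4.png",cv2.convertScaleAbs(np.hstack([a,b]),alpha=1.4,beta=10))
for th in(.5,.7,.9,1.1,1.3,1.45):
    p,Rt=leg_tcp(th,off=.35,k=17,e=8,rot=.85);print(th,end=" ");delta(p,Rt)
E
```

```text
clock: 6.0
eef_pos: [573.2, -100.7, 239.4]
tcp_rot: [-2.804, 0.002, 2.98]
contact_force: [-0.4, -1.2, -0.7]
opening: 0.469
grasp_force: 0.2
0.5 delta [0.0002, 0.021, -0.002] [0.169, 0.001, 0.001] tgt [576.2 -78.8 233.3]
0.7 delta [0.0001, 0.0439, 0.0003] [0.339, 0.001, 0.001] tgt [579.5 -58.2 223.6]
0.9 delta [0.0001, 0.066, 0.0071] [0.509, 0.001, 0.001] tgt [582.5 -39.8 210. ]
1.1 delta [0.0001, 0.0864, 0.0181] [0.679, 0.001, 0.001] tgt [585.  -24.3 192.8]
1.3 delta [0.0, 0.1044, 0.0329] [0.849, 0.001, 0.001] tgt [586.9 -12.3 172.9]
1.45 delta [0.0, 0.1159, 0.0463] [0.976, 0.002, 0.001] tgt [588.   -6.  156.5]
```

View pics/z4.png

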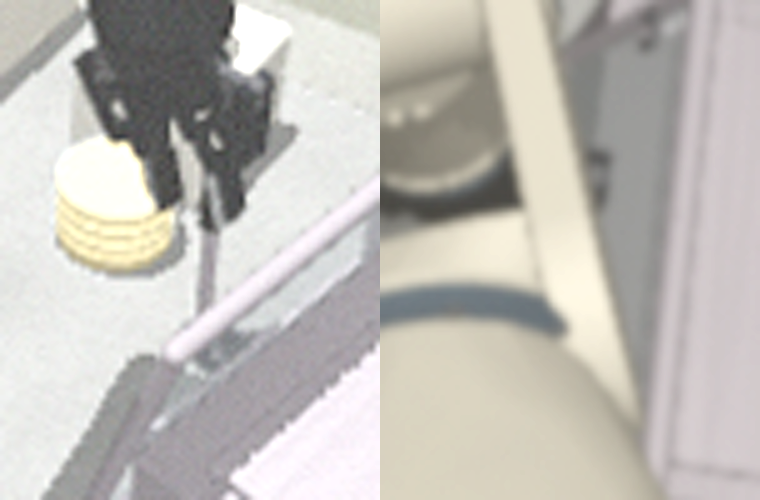

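The leg is swinging out with its foot hooked between the fingers (foot ≈ (208,210) in the side crop). I'll continue along the arc.

```bash
python3 -m crank '[[0,0.01,-0.001,0.08,0,0,0.53],[0,0.021,-0.002,0.169,0,0,0.53],[0,0.032,-0.001,0.25,0,0,0.53],[0,0.044,0,0.339,0,0,0.53],[0,0.055,0.003,0.42,0,0,0.53]]'; python3 - <<'E'
from h import *
for th in(.9,1.1,1.3,1.45,1.6):
    p,Rt=leg_tcp(th,off=.35,k=17,e=8,rot=.85);print(th,end=" ");delta(p,Rt)
print(np.round(r.sense()["qpos"],2))
E
```

```text
clock: 6.6
eef_pos: [581.4, -50.2, 218.2]
tcp_rot: [-2.385, 0.001, 2.981]
contact_force: [-0.0, -0.9, 0.1]
opening: 0.473
grasp_force: 0.0
0.9 delta [0.0006, 0.0132, -0.0012] [0.089, 0.0, -0.002] tgt [582.5 -39.8 210. ]
1.1 delta [0.0006, 0.0364, 0.0005] [0.259, 0.0, -0.002] tgt [585.  -24.3 192.8]
1.3 delta [0.0007, 0.0589, 0.0067] [0.429, 0.0, -0.002] tgt [586.9 -12.3 172.9]
1.45 delta [0.0007, 0.0748, 0.0142] [0.556, -0.0, -0.002] tgt [588.   -6.  156.5]
1.6 delta [0.0007, 0.0895, 0.024] [0.684, -0.0, -0.002] tgt [588.6  -2.1 139.3]
[ 0.27  0.5   1.7  -0.69  1.37 -0.85]
```

```bash
python3 -m crank '[[0,0.013,-0.001,0.09,0,0,0.53],[0,0.025,0,0.17,0,0,0.53],[0,0.036,0.001,0.26,0,0,0.53],[0,0.048,0.003,0.34,0,0,0.53],[0,0.059,0.007,0.43,0,0,0.53]]';python3 -m crank '[[0,0.005,0.001,0.06,0,0,0.53],[0,0.012,0.004,0.13,0,0,0.53],[0,0.016,0.006,0.16,0,0,0.53]]'; python3 - <<'E'
from h import *
for th in(1.3,1.45,1.6):
    p,Rt=leg_tcp(th,off=.35,k=17,e=8,rot=.85);print(th,end=" ");delta(p,Rt)
print(np.round(r.sense()["qpos"],2))
E
```

```text
clock: 7.1
eef_pos: [587.4, -12.6, 172.1]
tcp_rot: [-1.956, 0.0, 2.98]
contact_force: [-0.2, -0.3, -0.6]
opening: 0.468
grasp_force: 0.3
clock: 7.4
eef_pos: [586.8, -12.7, 153.6]
tcp_rot: [-1.795, -0.003, 2.98]
contact_force: [-0.1, 0.3, -0.3]
opening: 0.472
grasp_force: 0.4
1.3 delta [-0.0, -0.0188, -0.0046] [-0.161, -0.003, 0.002] tgt [586.9 -12.3 172.9]
1.45 delta [-0.0001, -0.0014, -0.0072] [-0.034, -0.002, 0.002] tgt [588.   -6.  156.5]
1.6 delta [-0.0001, 0.0163, -0.0072] [0.094, -0.002, 0.002] tgt [588.6  -2.1 139.3]
[ 0.44  0.89  1.58 -0.96  1.74 -0.55]
```

```bash
python3 -m crank '[[0,0,-0.015,0,0,0,0.53],[0,0,-0.03,0,0,0,0.53],[0,0,-0.045,0,0,0,0.53],[0,0,-0.06,0,0,0,0.53],[0,0,-0.06,0,0,0,0.53]]'; python3 - <<'E'
from h import *
s=cams.grab_frame("side")["image"];t=cams.grab_frame("top")["image"]
a=cv2.resize(s[150:270,240:346][...,::-1],None,fx=4,fy=4,interpolation=cv2.INTER_CUBIC)
b=cv2.resize(t[110:230,280:372][...,::-1],None,fx=4,fy=4,interpolation=cv2.INTER_CUBIC)
cv2.imwrite("pics/z5.png",cv2.convertScaleAbs(np.hstack([a,b]),alpha=1.4,beta=10))
E
```

```text
clock: 7.9
eef_pos: [597.7, 47.9, 170.1]
tcp_rot: [-1.799, 0.004, 2.983]
contact_force: [-0.3, -0.0, -0.7]
opening: 0.471
grasp_force: 0.0
```

View pics/z5.png

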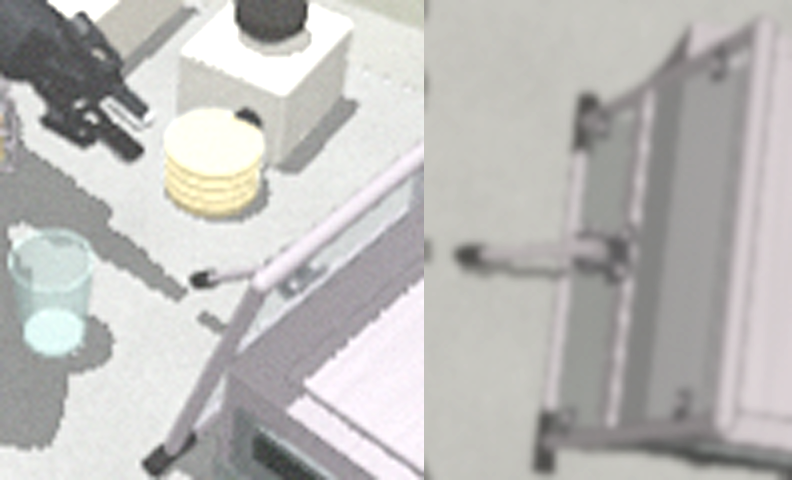

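```bash
python3 -m crank '[[0,0,-0.02,-0.1,0,0,0.2],[0,-0.02,-0.03,-0.2,0,0,0],[0,-0.05,-0.03,-0.3,0,0,0]]';python3 - <<'E'
from h import *
S=cams.grab_frame("side");T=cams.grab_frame("top")
print(tri(S,(290.8,219.8),T,(291,173.8)))
y,z=frame(.27);piv=base+110*z+34*y
for th in(1.4,1.6,1.8,2.2,2.6):
    q=piv+105*frame(.27-th)[1];print(th,q.round(),proj(S,q).round(),proj(T,q).round())
# dark foot in top now
for n,f,(a,b,c,d) in(("t",T,(160,190,275,325)),("s",S,(200,250,270,310))):
    g=cv2.cvtColor(f["image"],cv2.COLOR_RGB2GRAY)[a:b,c:d];m=(g<60).astype(np.uint8)
    k,_,st,ce=cv2.connectedComponentsWithStats(m)
    print(n,[(st[i,4],(ce[i]+[c,a]).round(1)) for i in range(1,k) if st[i,4]>8])
E
```

```text
clock: 8.3
eef_pos: [599.3, 64.1, 223.3]
tcp_rot: [-2.1, -0.001, 2.983]
contact_force: [1.1, -0.8, 0.9]
opening: 0.95
grasp_force: 0.0
(array([583.36621556, -42.24218628,  52.23476549]), np.float64(4.183529997313735))
1.4 [585. -26. 169.] [[288. 193.]] [[291. 164.]]
1.6 [586. -19. 149.] [[286. 196.]] [[287. 165.]]
1.8 [586. -17. 128.] [[285. 201.]] [[286. 167.]]
2.2 [585. -23.  87.] [[286. 210.]] [[286. 170.]]
2.6 [582. -45.  52.] [[291. 221.]] [[292. 174.]]
t [(np.int32(12), array([290.7, 173.8]))]
s [(np.int32(11), array([289.5, 219.5]))]
```

The leg is fully down: foot at (583,-42,52), against a predicted (582,-45,52). Next, the top rail.

```bash
python3 - <<'E'
from h import *
z=frame(.27)[1]
print(base+261*z); delta(r.sense()["eef_pos"]+np.array([0,-20,150]),toolR(-.5))
delta(base+261*z+80*z,toolR(.27))
E
```

```text
[ 557.90875955 -192.22770798  260.54420395]
delta [-0.0046, -0.1392, -0.0592] [-0.538, 0.005, -0.008] tgt [601.2  42.5 380.2]
delta [0.0006, -0.2346, 0.1863] [-1.308, 0.008, -0.006] tgt [ 554.5 -213.3  337.6]
```

```bash
python3 -m crank '[[0,-0.03,-0.02,-0.1,0,0,0],[0,-0.06,-0.035,-0.2,0,0,0],[0,-0.09,-0.045,-0.33,0,0,0],[-0.003,-0.12,-0.055,-0.45,0,0,0],[-0.005,-0.139,-0.06,-0.538,0.005,-0.008,0]]'; python3 - <<'E'
from h import *
z=frame(.27)[1]
delta([570,-100,385],toolR(-.1))
delta(base+261*z+80*z,toolR(.27))
E
```

```text
clock: 8.9
eef_pos: [601.6, 43.8, 377.8]
tcp_rot: [-2.64, -0.004, 2.982]
contact_force: [-0.2, 0.3, -0.7]
opening: 0.996
grasp_force: 0.0
delta [0.0084, -0.1323, 0.0644] [-0.402, -0.004, 0.002] tgt [ 570 -100  385]
delta [0.0055, -0.2098, 0.1609] [-0.772, -0.004, 0.001] tgt [ 554.5 -213.3  337.6]
```

```bash
python3 -m crank '[[0.002,-0.035,0.01,-0.12,0,0,0],[0.004,-0.07,0.025,-0.24,0,0,0],[0.006,-0.105,0.045,-0.36,0,0,0],[0.008,-0.133,0.065,-0.45,-0.004,0,0],[0.007,-0.16,0.095,-0.57,-0.004,0,0]]'; python3 -m crank '[[0,-0.015,0.02,-0.1,0,0,0],[0,-0.02,0.03,-0.2,0,0,0],[0,-0.02,0.03,-0.2,0,0,0]]'; python3 - <<'E'
from h import *
z=frame(.27)[1]
delta(base+261*z+80*z,toolR(.27))
delta(base+261*z,toolR(.27))
S=cams.grab_frame("side");T=cams.grab_frame("top")
p=base+261*z
print(proj(S,[p,p-138*xs]),proj(T,[p,p+138*xs,p-138*xs]))
a=cv2.resize(S["image"][120:270,255:355][...,::-1],None,fx=4,fy=4,interpolation=cv2.INTER_CUBIC)
b=cv2.resize(T["image"][85:235,300:400][...,::-1],None,fx=4,fy=4,interpolation=cv2.INTER_CUBIC)
cv2.imwrite("pics/z6.png",np.hstack([a,b]))
E
```

```text
clock: 9.4
eef_pos: [564.5, -139.0, 370.6]
tcp_rot: [3.075, -0.001, 2.983]
contact_force: [1.4, 0.1, -0.2]
opening: 0.999
grasp_force: 0.0
clock: 9.7
eef_pos: [559.9, -158.2, 334.9]
tcp_rot: [2.876, -0.01, 2.979]
contact_force: [-0.4, -0.9, -0.4]
opening: 0.999
grasp_force: 0.0
delta [-0.0036, -0.0525, -0.0172] [-0.004, -0.009, -0.006] tgt [ 554.5 -213.3  337.6]
delta [-0.0043, -0.0522, 0.0628] [-0.004, -0.009, -0.006] tgt [ 557.9 -192.2  260.5]
[[334.46778687 197.57726069]
 [302.69302238 223.49064472]] [[360.13598503 165.34526266]
 [365.37238157 114.15009156]
 [354.61362158 218.86037815]]
```

View pics/z6.png

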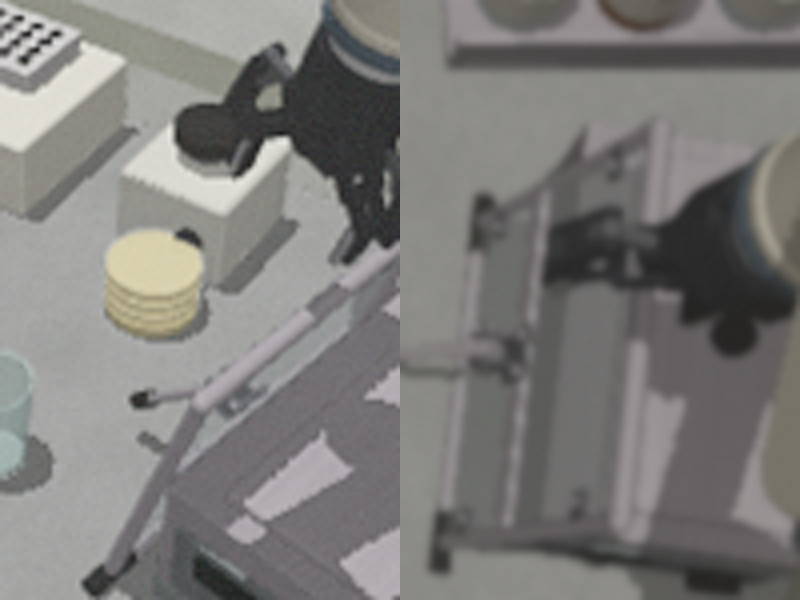

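The rail is at top px (358.8,185) and the model says 358.1, so it is well aligned. I'll centre over it and descend.

```bash
python3 -m crank '[[-0.003,-0.03,-0.015,-0.004,-0.009,-0.006,0],[-0.0035,-0.0525,-0.017,-0.004,-0.009,-0.006,0],[-0.0035,-0.0525,-0.017,-0.004,-0.009,-0.006,0],[-0.0035,-0.0525,-0.017,-0.004,-0.009,-0.006,0]]'; python3 - <<'E'
from h import *
z=frame(.27)[1]
delta(base+261*z,toolR(.27))
E
```

```text
clock: 10.2
eef_pos: [557.3, -209.5, 341.3]
tcp_rot: [2.876, 0.006, 2.988]
contact_force: [-0.1, -0.3, 0.9]
opening: 1.0
grasp_force: 0.0
delta [0.0025, -0.0046, 0.0825] [-0.004, 0.004, 0.008] tgt [ 557.9 -192.2  260.5]
```

```bash
python3 -m crank '[[0,-0.001,0.01,-0.002,0,0,0],[0,-0.001,0.03,-0.002,0,0,0],[0,-0.001,0.05,-0.002,0,0,0],[0,-0.001,0.06,-0.002,0,0,0],[0,-0.001,0.06,-0.002,0,0,0]]'; python3 - <<'E'
from h import *
z=frame(.27)[1]
delta(base+261*z,toolR(.27))
E
```

```text
clock: 10.7
eef_pos: [559.0, -194.4, 281.1]
tcp_rot: [2.872, 0.003, 2.989]
contact_force: [0.2, 0.8, -0.2]
opening: 1.001
grasp_force: 0.0
delta [0.0014, -0.0035, 0.0204] [-0.0, 0.001, 0.008] tgt [ 557.9 -192.2  260.5]
```

```bash
python3 -m crank '[[0.001,-0.003,0.008,0,0,0.006,0],[0.001,-0.003,0.016,0,0,0.006,0],[0.001,-0.003,0.02,0,0,0.006,0],[0.001,-0.003,0.02,0,0,0.006,0]]'; python3 -m crank '[[0,0,0,0,0,0,0.3],[0,0,0,0,0,0,0.6],[0,0,0,0,0,0,0.7],[0,0,0,0,0,0,0.75],[0,0,0,0,0,0,0.78]]' 20;  python3 -c '
from h import *
z=frame(.27)[1];delta(base+261*z,toolR(.27))'
```

```text
clock: 11.1
eef_pos: [558.8, -193.3, 262.1]
tcp_rot: [2.872, 0.004, 2.981]
contact_force: [0.5, -0.1, -0.1]
opening: 0.996
grasp_force: 0.0
clock: 11.6
eef_pos: [559.2, -193.3, 262.8]
tcp_rot: [2.872, 0.005, 2.981]
contact_force: [1.3, 1.7, 1.7]
opening: 0.221
grasp_force: 1.1
delta [0.0014, 0.0002, 0.0024] [-0.0, 0.005, 0.001] tgt [ 557.9 -192.2  260.5]
```

```bash
python3 -m crank '[[0,0,0,0,0,0,0.82],[0,0,0,0,0,0,0.9],[0,0,0,0,0,0,1],[0,0,0,0,0,0,1],[0,0,0,0,0,0,1]]' 40;python3 -c '
from h import *
z=frame(.27)[1];delta(base+261*z,toolR(.27));print(r.sense()["contact_force"],r.sense()["wrist_torque"])'
```

```text
clock: 12.1
eef_pos: [559.2, -193.4, 262.9]
tcp_rot: [2.872, 0.005, 2.981]
contact_force: [0.1, 1.9, 4.8]
opening: 0.171
grasp_force: 39.2
delta [0.0014, 0.0003, 0.0025] [-0.001, 0.005, 0.001] tgt [ 557.9 -192.2  260.5]
[0.14799857 1.85335812 4.83206925] [0.4791838  0.02207705 0.02663369]
```

The rail is gripped. Now I'll follow the arc about the foot rail in three slow calls.

```bash
python3 -m crank '[[0,0.0049,0.0001,0.018,0,0,1],[0,0.0098,0.0002,0.036,0,0,1],[0,0.0147,0.0005,0.054,0,0,1],[0,0.0196,0.0008,0.072,0,0,1],[0,0.0245,0.0012,0.09,0,0,1]]';python3 -c '
from h import *
s=r.sense();print(s["contact_force"],s["wrist_torque"]);z=frame(.18)[1];delta(base+261*z,toolR(.18))'
```

```text
clock: 12.6
eef_pos: [562.9, -170.2, 268.4]
tcp_rot: [2.965, 0.005, 2.981]
contact_force: [-1.5, -1.7, 7.8]
opening: 0.167
grasp_force: 39.4
[-1.50733562 -1.71510673  7.83695439] [-0.12516941  0.35816118  0.07404633]
delta [0.0015, -0.0001, 0.0027] [-0.003, 0.005, 0.001] tgt [ 561.6 -169.6  265.8]
```

```bash
python3 -m crank '[[0,0.0049,0.0001,0.018,0,0,1],[0,0.0098,0.0002,0.036,0,0,1],[0,0.0147,0.0004,0.054,0,0,1],[0,0.0196,0.0007,0.072,0,0,1],[0,0.0245,0.0011,0.09,0,0,1]]' ; python3 -m crank '[[0,0.0049,0.0001,0.018,0,0,1],[0,0.0098,0.0002,0.036,0,0,1],[0,0.0147,0.0004,0.054,0,0,1],[0,0.0196,0.0007,0.072,0,0,1],[0,0.0245,0.0011,0.09,0,0,1]]'; python3 -m crank '[[0,0,0,0,0,0,1],[0,0,0,0,0,0,1],[0,0,0,0,0,0,1],[0,0,0,0,0,0,1]]';python3 - <<'E'
from h import *
s=r.sense();print(s["contact_force"],s["wrist_torque"]);delta(base+261*Z+2.4*ys,toolR(0))
S=cams.grab_frame("side");T=cams.grab_frame("top")
p=base+261*Z+2.4*ys;b=base+2.4*ys
for n,q in dict(railn=p-138*xs,railf=p+138*xs,bn=b-138*xs,bf=b+138*xs).items():print(n,proj(S,q).round(1),proj(T,q).round(1))
a=cv2.resize(S["image"][120:270,255:355][...,::-1],None,fx=4,fy=4,interpolation=cv2.INTER_CUBIC)
b=cv2.resize(T["image"][85:235,280:380][...,::-1],None,fx=4,fy=4,interpolation=cv2.INTER_CUBIC)
cv2.imwrite("pics/z7.png",cv2.convertScaleAbs(np.hstack([a,b]),alpha=1.3,beta=10))
E
```

```text
clock: 13.1
eef_pos: [566.8, -146.1, 272.1]
tcp_rot: [3.054, 0.005, 2.982]
contact_force: [-3.2, -0.7, 10.3]
opening: 0.171
grasp_force: 39.7
clock: 13.6
eef_pos: [570.7, -121.7, 273.6]
tcp_rot: [-3.139, 0.006, 2.982]
contact_force: [-4.3, -0.2, 12.6]
opening: 0.169
grasp_force: 40.0
clock: 14.0
eef_pos: [570.7, -121.7, 273.6]
tcp_rot: [-3.14, 0.005, 2.982]
contact_force: [-3.8, 0.3, 12.9]
opening: 0.169
grasp_force: 40.0
[-3.7937654   0.31454332 12.87970082] [0.18612284 0.70151385 0.03624593]
delta [0.0014, 0.0004, 0.0036] [-0.002, 0.005, 0.0] tgt [ 569.4 -121.1  270. ]
railn [[282.4 207.3]] [[326.8 214.3]]
railf [[342.7 162.1]] [[338.9 108.7]]
bn [[279.5 264.8]] [[309.6 223.2]]
bf [[331.8 219.8]] [[319.8 138.7]]
```

View pics/z7.png

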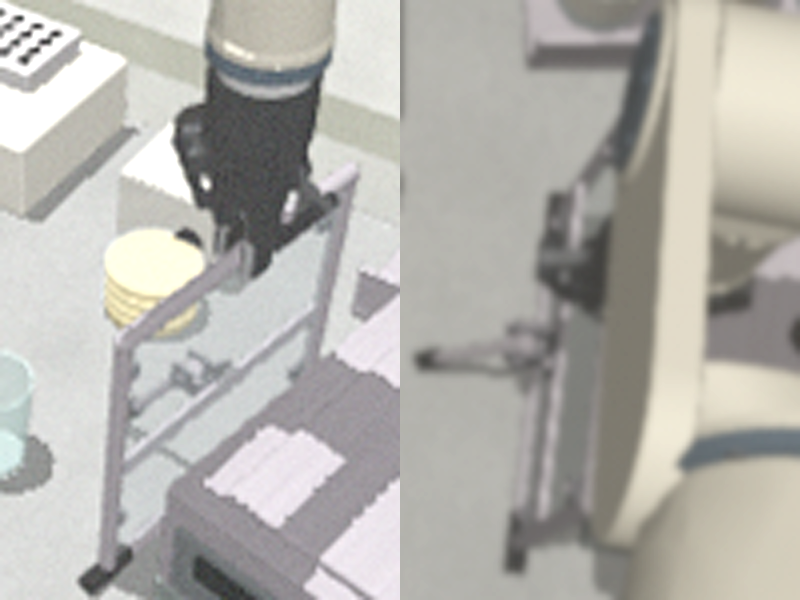

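The shield stands upright, with the near post vertical from (285.5,204) to (282.5,259) in the side view and the leg still down. I'll do one numeric check of verticality and bystanders before handing in.

```bash
python3 - <<'E'
from h import *
T=cams.grab_frame("top");S=cams.grab_frame("side");g0=np.load("pics/top0.npy")
def blob(img,a,b,c,d,th=62):
    g=cv2.cvtColor(img,cv2.COLOR_RGB2GRAY)[a:b,c:d];m=(g<th).astype(np.uint8)
    k,_,st,ce=cv2.connectedComponentsWithStats(m);i=1+np.argmax(st[1:,4]);return ce[i]+[c,a],st[i,4]
for n,im in(("before",g0),("now",T["image"])):
    for w in((212,232,300,318),(132,150,312,326)):
        c,ar=blob(im,*w);q=atz(T,c,9);print(n,c.round(1),ar,q.round(1),"y'",round((q-r.sense()["eef_pos"])@ys,1))
# bystanders: changed pixels vs. start, left of the shield
d=cv2.absdiff(np.load("pics/side0.npy"),S["image"]).max(2);print("beaker/dishes diff",d[180:250,235:275].mean().round(1),d[170:205,278:308].mean().round(1))
E
```

```text
before [309.6 224.4] 16 [429.3 -99.    9. ] y' -0.0
before [320.9 135.7] 7 [ 715.5 -146.9    9. ] y' -1.8
now [308.4 224.1] 17 [430.3 -95.4   9. ] y' 3.7
now [318.4 144.4] 13 [ 686.6 -137.7    9. ] y' 2.8
beaker/dishes diff 14.1 18.4
```

The sleeves suggest the shield is still about 0.005–0.012 rad short of upright, so I'll nudge it half-way.

```bash
python3 -m crank '[[0,0.001,-0.0002,0.004,0,0,1],[0,0.002,-0.0005,0.007,0,0,1],[0,0.002,-0.0005,0.007,0,0,1],[0,0.002,-0.0005,0.007,0,0,1],[0,0.002,-0.0005,0.007,0,0,1]]' && python3 -m crank '[[0,0,0,0,0,0,1],[0,0,0,0,0,0,1]]' && python3 -c '
from rig import sign_off
print(sign_off())'
```

```text
clock: 14.7
eef_pos: [571.0, -119.8, 273.6]
tcp_rot: [-3.133, 0.005, 2.982]
contact_force: [-2.9, 0.2, 9.5]
opening: 0.165
grasp_force: 39.7
clock: 14.9
eef_pos: [571.0, -119.8, 273.6]
tcp_rot: [-3.133, 0.005, 2.982]
contact_force: [-4.0, 1.9, 9.9]
opening: 0.17
grasp_force: 39.7
the job is handed in; nothing more can be done
None
```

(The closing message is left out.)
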